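Restock the bobbin tray and release it from its locked slide

TASK

The shallow steel tray of the bench unit stands pulled out and is locked there by its slide. Take the front thread bobbin from the sloped rack so that the next one rolls down to the stop, put it into the tray's front compartment and let go of it; then press the black release lever beside the tray, start the tray inward while the lever is down, and push the tray fully home. Leave the other bobbins on their rack and all the other things on the bench where they are.

Things in the scene. Friction and masses are not known exactly. Their poses are not given: they have to be found in the camera images.
- unit: grey steel bench unit fixed to the table: case 180 deep x 210 wide x 202 mm high. Origin on the table under the middle of its front face; x points into the case, y to its left side (seen from the robot), z up. The case's face above the tray's opening (from 102 to 202 mm high) stands upright at x = 0, so a gripper over the lever or near the face must lean back from it by about 25 to 40 degrees.
- tray (a joint): how far the tray is pulled out, m: 0 = fully home, 0.15 = full extension, where it starts locked. Slides along the unit's x; friction about 1.5 N. While the lever is up its tooth stops the tray about 2 mm inward of full extension; once the tray is 10 mm in with the lever down, the lever may be let go and the tray slides freely. Pushing alone does not free it.
- tray_lever (a joint): release lever angle, rad: 0 = up (sprung), 0.30 = pressed to its stop. The tray is free above 0.11 rad (the pad about 5 mm down; the whole travel at the pad is 13 mm). It takes about 3 N to start and 6 N to hold fully down.
- lever_pad (a point): centre of the top of the release lever's black ribbed pad, 26 mm wide, 35 mm long along the slide, right of the tray, 84 mm above the table when up; with the tray out 32 mm in front of the case's face. Axes as the unit's, tipping with the lever; moves with the tray. Pivot 43 mm nearer the robot. A cross rib 8 mm high stands 18 mm beyond (towards the case): a fingertip pushes the tray by it.
- pocket (a point): centre of the inner floor of the tray's front compartment, 34 mm above the table; axes as the unit's. The compartment is 92 mm long (x) by 130 mm wide (y), its side walls and the divider behind it rise 28 mm above the floor, the front panel 54 mm. Travels with the tray.
- tray_front (a point): middle of the outer face of the tray's front panel (190 wide, 22 to 88 mm high), 55 mm above the table; axes as the unit's (push along +x). A steel pull lip 100 mm wide sticks out 14 mm from the panel at its top edge (84 to 88 mm high).
- rack: aluminium one-lane flow rack, fixed, base 210 x 100 mm. Origin on the table under the front bobbin's place; the lane rises along its x at 20 degrees. Side guides (15 mm lower than a bobbin's top) begin 29 mm behind the front bobbin's centre; beside the front bobbin the lane is 34 mm wide and open on both sides down to the base plate. A stop before the front bobbin reaches to about its middle.
- rack_front (a point): where the centre of the bobbin at the stop lies, 85 mm above the table; axes as the rack's.
- bobbin_1_center (a point): centre of the front bobbin at the start (dark thread, wooden flanges, 38 mm diameter, 50 mm long, 60 g), lying across the lane, its axis along the rack's y. It can be taken by its two ends. The point's own z is the bobbin's axis; its other axes roll with it.
- bobbin_2_center (a point): centre of the second, identical bobbin, behind the first; it rolls down when the first is taken
- bobbin_3_center (a point): centre of the third, identical bobbin, behind the second
- heel_block_2: black rubber heel blank lying between the tray unit and the rack, 64 x 60 x 16 mm, loose bystander; origin at the centre of its underside

How it is judged:
By the outcome, as a careful person would: the job done as asked, in the order asked, and still so for the second after the job is handed in, with the robot touching nothing.
It also fails if it takes over 59 s, if anything falls off the work surface, if the arm or the gripper's body presses on something with over 40 N, if the wrist force passes 120 N, or if a joint passes its speed limit or range.

ROBOT

A 7-joint arm with a two-finger parallel gripper is mounted at the origin on the work surface; the furniture and walls round the work are solid. World frame = base frame: x ahead of the robot, y to its left, z up, the work surface at z = 0. Lengths are in mm, angles in rad, forces in N, time in s.
With the tool pointing down it reaches from about 400 to 875 mm from the base axis. Payload 4.4 kg.
Tool frame: the origin (TCP) lies at the very end of the fingers, on their centre line; the grasp point (between the pads) lies 19 mm behind it; z points along the fingers, y is the direction in which the jaws open and shut (so a half turn about z gives the same grasp; the last joint's range is limited). The gripper opens to 85 mm and grips with 20 to 120 N. Pads are 22 mm wide; open, the fingers measure 114 mm over their backs; the gripper's body (76 mm by 85 mm) begins 54 mm behind the grasp point. The pads swing forward as they close: fully open they stand 13 mm farther back than shut.
Start: joints at [1.096, 0.628, 0.038, 1.517, -0.027, 0.996, -0.02], TCP at [258.409, -596.442, 231.313] pointing down, gripper open.
Joint ranges: [-3.06, 3.06], [-0.37, 2.12], [-1.25, 1.32], [0.18, 2.47], [-1.1, 4.24], [0.23, 1.98], [-2.94, 2.94]. Speed limits (rad/s): [2.57, 2.57, 3.14, 3.14, 3.14, 3.14, 3.14].

INTERFACE

Orientations are given as [roll, pitch, yaw] about the fixed x, y, z axes, in that order (R = Rz(yaw) Ry(pitch) Rx(roll)).
In Python, from cell import read_state, get_image, calibration, finish_job gives the robot as it stands. The module is installed in compiled form; this text tells all that it offers.
- The arm moves only by the tool apply_moves, never from a script. Its argument "increments" is a list of rows, each an object of numbers: "tx", "ty", "tz": the shift along the world's x, y, z in m; "rx", "ry", "rz": the turn, a rotation vector about the world's x, y, z in units of 5 degrees (1.0 is 5 degrees); "claw": the finger opening in m, from 0 to 0.0854. In form: [{"tx": .., "ty": .., "tz": .., "rx": .., "ry": .., "rz": .., "claw": ..}, ...]. A call has 1 to 12 rows; each row is the pose to reach, as a shift and turn from the pose commanded when the call began; what a row does not reach only later rows make up. A row lasts 1/10 s, in which the tool goes at most 50 mm and 8.59 degrees, less where a joint would pass 70% of its speed; a pose out of reach is approached as far as the arm can. A call with a gripper value outside its range is refused whole. The fingers move at their own pace and stop on an object; the grip force is fixed at half the most. Time passes only in rows, so rows that repeat a pose let the fingers close. It gives the time, the measured TCP pose, the force and the opening at its end, in the units of the state.
- read_state(): the state, without advancing time (a new reading comes with each control period).
- get_image(name): name is "scene" or "top" or "wrist"; returns the picture (420x560x3 uint8, red, green, blue); there is no depth.
- calibration(name): a dict with "camera_matrix" (3x3 intrinsics, pixels), "origin" and "attitude" of the camera in the world. Camera axes: x right, y up, looking along -z (the intrinsics and any distortion apply to the point x, -y, -z); pixel columns grow to the right and rows downward; lengths in mm; the calibration is good to about 2 mm. A picture is of the moment at which its call begins: read the wrist's pose just before it. calibration takes no time and is no camera call; for the wrist camera it gives the pose at the moment of the call.
- finish_job(): hands the job in, once; it reports no verdict.
The state is a dict: "clock": time; "qpos": joint angles; "qd": joint speeds; "tau": joint torques, N m; "eef_pos": TCP position; "tool_rot": TCP orientation; "force": force on the tool from outside, world axes, zero at the start; "torque": the same for the moment, N m; "width": finger opening in mm.
Only numpy, scipy, OpenCV 4.12 (cv2) and the standard library are available. Lean on these libraries where they do the work, as an engineer would, in place of code of your own. Each camera call takes 0.05 s, during which the arm holds its last target. There are 200 camera calls.

## Working session

There is one attempt and no reset: what is moved stays moved. The work goes in short steps, Python scripts to look and compute and a tool call to move; the robot and the scene stay as the last step left them, time stands still between calls to the robot, and variables do not carry over. Pictures are saved under pics/ and viewed, about 8 in all and at most 12, crops included, and the job is handed in when it is done.

Besides the shell and the picture viewer there is one more tool, called after "Request:" by a JSON object that holds its "name" and its "arguments". apply_moves: Moves the arm, as the interface text tells. Its arguments: {"type":"object","properties":{"increments":{"type":"array"}},"required":["increments"]}

```bash
mkdir -p pics
python3 - <<'E'
from cell import *
import cv2
print(read_state())
for n in("scene","top","wrist"):
    print(n,calibration(n))
    cv2.imwrite(f"pics/{n}0.png",get_image(n)[:,:,::-1])
E
```

```text
{'clock': 0.0, 'qpos': array([ 1.09622083,  0.62933652,  0.03842336,  1.51840236, -0.02698118,
        0.99628703, -0.02002842]), 'qd': array([-0.00159984, -0.00099374, -0.00151329, -0.001794  ,  0.00077995,
        0.00078956, -0.00071485]), 'tau': array([-8.04785650e-04, -5.63399577e+01,  1.22623231e+00, -1.93445009e+01,
        1.11739326e-02,  1.05866956e-02, -5.55989601e-06]), 'eef_pos': array([ 258.14239722, -595.84503177,  230.3839918 ]), 'tool_rot': array([-3.13967717e+00,  3.03994596e-05,  4.08771610e-01]), 'force': array([0.0413835 , 0.27465217, 0.43374274]), 'torque': array([0.03490989, 0.00257425, 0.02375115]), 'width': 85.15387036890922}
scene {'camera_matrix': array([[405.96810197,   0.        , 280.51073832],
       [  0.        , 405.96810197, 199.53999766],
       [  0.        ,   0.        ,   1.        ]]), 'origin': array([179.46365932, -42.04699101, 801.06047734]), 'attitude': array([ 0.54603667,  0.00865195, -1.52590468])}
top {'camera_matrix': array([[544.89373394,   0.        , 273.60458166],
       [  0.        , 544.89373394, 201.59414825],
       [  0.        ,   0.        ,   1.        ]]), 'origin': array([ 387.37821262,   17.61106297, 1056.22854346]), 'attitude': array([ 0.25816899, -0.00394977, -1.65897238])}
wrist {'camera_matrix': array([[317.43537183,   0.        , 283.94192159],
       [  0.        , 317.43537183, 207.89378314],
       [  0.        ,   0.        ,   1.        ]]), 'origin': array([ 336.25556827, -563.35622159,  372.36166658]), 'attitude': array([-3.35004764e-01,  3.77303273e-04, -1.16082691e+00])}
```

View pics/scene0.png

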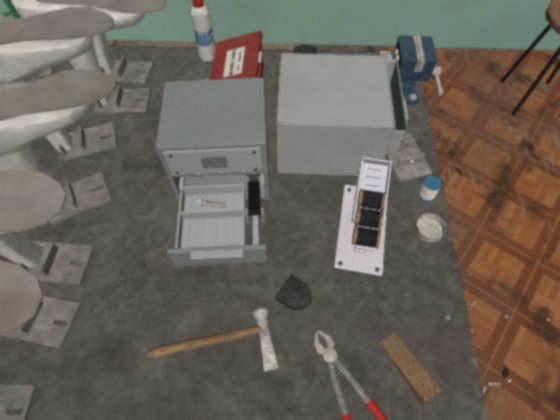

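View pics/top0.png

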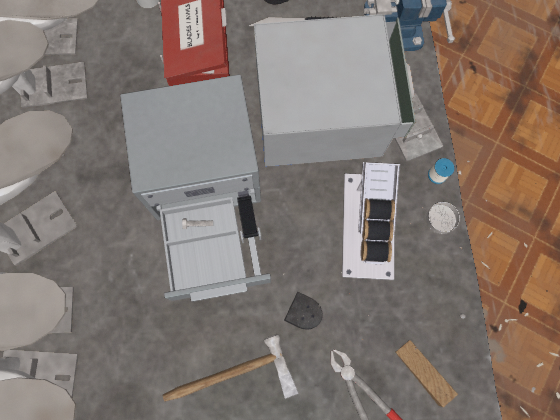

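```bash
cat > h.py <<'E'
import numpy as np, cv2
from scipy.spatial.transform import Rotation as R
from cell import *
def cam(n):
    c=calibration(n); return c["camera_matrix"],np.array(c["origin"]),R.from_euler("xyz",c["attitude"]).as_matrix()
def ray(c,u,v):
    K,o,A=c; d=np.linalg.solve(K,[u,v,1.]); return o,A@np.array([d[0],-d[1],-d[2]])
def onz(c,u,v,z):
    o,d=ray(c,u,v); return o+d*(z-o[2])/d[2]
def proj(c,p):
    K,o,A=c; q=A.T@(np.asarray(p,float)-o); q=K@np.array([q[0],-q[1],-q[2]]); return q[:2]/q[2]
def tri(c1,p1,c2,p2):
    o1,d1=ray(c1,*p1);o2,d2=ray(c2,*p2)
    t=np.linalg.lstsq(np.c_[d1,-d2],o2-o1,rcond=None)[0]
    a,b=o1+t[0]*d1,o2+t[1]*d2; return (a+b)/2,np.linalg.norm(a-b)
E
python3 - <<'E'
from h import *
im=cv2.imread("pics/top0.png")
a=cv2.resize(im[175:305,150:280],None,fx=4,fy=4,interpolation=cv2.INTER_CUBIC)
b=cv2.resize(im[158:288,335:405],None,fx=4,fy=4,interpolation=cv2.INTER_CUBIC)
cv2.imwrite("pics/topc.png",np.hstack([a,b]))
im=cv2.imread("pics/scene0.png")
a=cv2.resize(im[140:270,150:280],None,fx=4,fy=4,interpolation=cv2.INTER_CUBIC)
b=cv2.resize(im[150:280,330:400],None,fx=4,fy=4,interpolation=cv2.INTER_CUBIC)
cv2.imwrite("pics/scenec.png",np.hstack([a,b]))
E
```

```text
(no output)
```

View pics/topc.png

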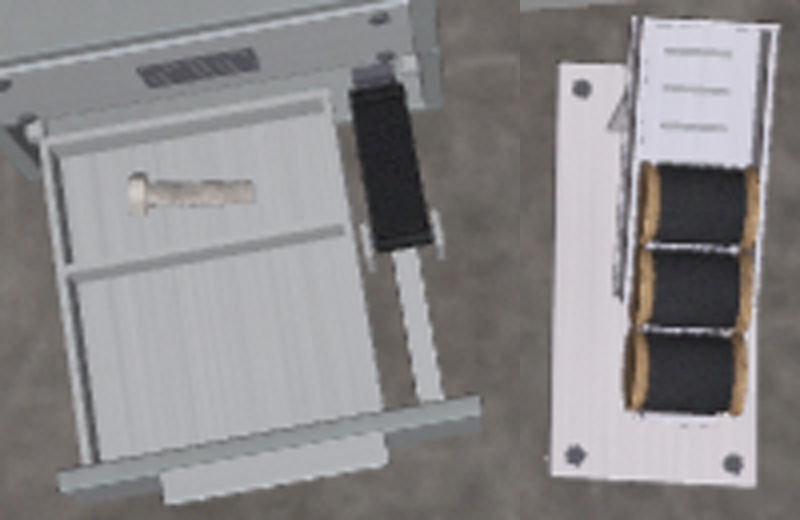

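View pics/scenec.png

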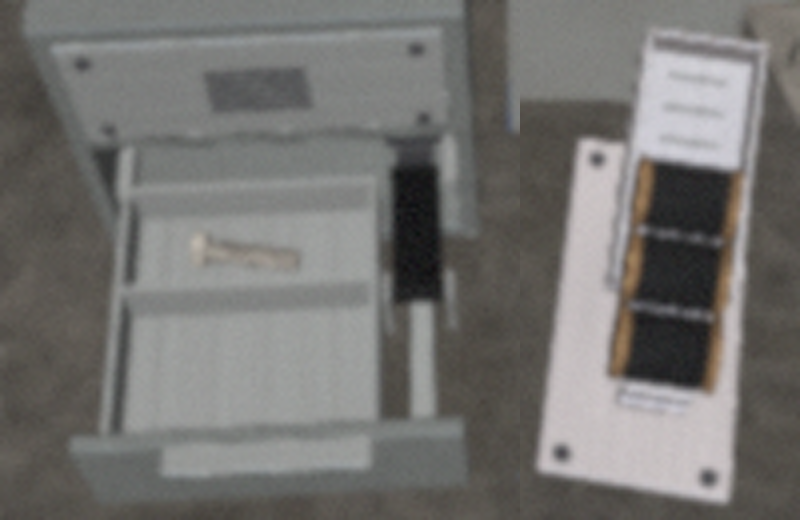

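Run:
```python
from h import *
np.set_printoptions(precision=1,suppress=True)
T=cam("top");S=cam("scene")
tp=lambda U,V:(150+(U+.5)/4-.5,175+(V+.5)/4-.5)
tr=lambda U,V:(335+(U-520+.5)/4-.5,158+(V+.5)/4-.5)
sp=lambda U,V:(150+(U+.5)/4-.5,140+(V+.5)/4-.5)
sr=lambda U,V:(330+(U-520+.5)/4-.5,150+(V+.5)/4-.5)
def seg(n,a,b):
    d=b-a; print(n,a,b,"mid",(a+b)/2,"len",np.linalg.norm(d[:2]),"ang",np.degrees(np.arctan2(d[1],d[0])))
for n,c,f,a,b,z in [("panel front top T",T,tp,(60,489),(482,414),88),("panel back top T",T,tp,(58,474),(480,398),88),("panel front top S",S,sp,(72,447),(467,432),88),
 ("lip T",T,tp,(165,505),(388,463),88),("pad near T",T,tp,(376,250),(433,238),84),("pad far T",T,tp,(350,88),(403,82),86),
 ("pad near S",S,sp,(393,300),(439,300),84),("pad far S",S,sp,(391,168),(437,168),86),
 ("div T",T,tp,(66,275),(345,230),62),("basefrontT",T,tr,(552,474),(755,486),4),("baseleft T",T,tr,(552,474),(560,64),4),("basefront S",S,sr,(538,470),(729,500),4),
 ("baseleft S",S,sr,(538,470),(580,140),4),
 ("bob1 T",T,tr,(635,370),(738,375),85),("bob1 S",S,sr,(622,341),(712,352),85),("heel",T,lambda a,b:(a,b),(285,318),(323,312),16)]:
    seg(n,onz(c,*f(*a),z),onz(c,*f(*b),z))
for n,a,b in [("panelL",tp(60,489),sp(72,447)),("panelR",tp(482,414),sp(467,432)),("bob1",tr(686,372),sr(667,346)),("bob2",tr(693,289),sr(679,274)),("bob3",tr(699,205),sr(691,200)),("pad near R",tp(433,238),sp(439,298))]:
    print(n,*tri(T,a,S,b))
```

```text
panel front top T [486.1 197.1  88. ] [502.5   9.8  88. ] mid [494.3 103.4  88. ] len 188.03497606697275 ang -84.97203281637496
panel back top T [492.7 197.7  88. ] [509.7  10.1  88. ] mid [501.2 103.9  88. ] len 188.4413253620023 ang -84.82001562116312
panel front top S [487.6 194.1  88. ] [503.2   5.8  88. ] mid [495.4  99.9  88. ] len 188.90893857089958 ang -85.27916490423468
lip T [475.1 151.6  88. ] [484.7  52.9  88. ] mid [479.9 102.2  88. ] len 99.149691152628 ang -84.42576034898566
pad near T [581.1  51.2  84. ] [584.4  25.   84. ] mid [582.7  38.1  84. ] len 26.39530441591064 ang -82.88974989695866
pad far T [657.6  57.5  86. ] [658.3  32.9  86. ] mid [657.9  45.2  86. ] len 24.589941207466687 ang -88.28168143920938
pad near S [576.2  48.1  84. ] [577.1  24.8  84. ] mid [576.7  36.4  84. ] len 23.27632129559217 ang -87.70445932360244
pad far S [654.9  55.8  86. ] [655.8  31.4  86. ] mid [655.4  43.6  86. ] len 24.3919037844891 ang -87.75990064228695
div T [586.3 195.5  62. ] [596.2  65.6  62. ] mid [591.2 130.6  62. ] len 130.26027144536394 ang -85.64256882440998
basefrontT 
[... 445 characters left out ...]
-147.2    4. ] len 209.15954849649603 ang -8.089195552239302
bob1 T [ 538.3 -162.    85. ] [ 532. -208.   85.] mid [ 535.2 -185.    85. ] len 46.38129977691705 ang -97.82577518575872
bob1 S [ 538.8 -165.9   85. ] [ 534.6 -209.3   85. ] mid [ 536.7 -187.6   85. ] len 43.62672085381061 ang -95.51742790337063
heel [434.6 -12.1  16. ] [439.3 -84.1  16. ] mid [437.  -48.1  16. ] len 72.15813983080615 ang -86.26187486987101
panelL [486.6 195.3  89. ] 3.3656470064699424
panelR [503.1   7.8  87.2] 4.01216189276027
bob1 [ 534.9 -185.4   89. ] 2.8059896330760448
bob2 [ 570.8 -192.2   96.5] 3.013781424178078
bob3 [ 606.5 -198.   108.5] 3.893893192688214
pad near R [587.5  25.8  67.7] 1.3085983607655824
```

Request:
{"name": "apply_moves", "arguments": {"increments": [{"tx": 0.278,"ty": 0.41,"tz": -0.01,"rz": -6.28,"claw": 0.085},{"tx": 0.278,"ty": 0.41,"tz": -0.01,"rz": -6.28,"claw": 0.085},{"tx": 0.278,"ty": 0.41,"tz": -0.01,"rz": -6.28,"claw": 0.085},{"tx": 0.278,"ty": 0.41,"tz": -0.01,"rz": -6.28,"claw": 0.085},{"tx": 0.278,"ty": 0.41,"tz": -0.01,"rz": -6.28,"claw": 0.085},{"tx": 0.278,"ty": 0.41,"tz": -0.01,"rz": -6.28,"claw": 0.085},{"tx": 0.278,"ty": 0.41,"tz": -0.01,"rz": -6.28,"claw": 0.085},{"tx": 0.278,"ty": 0.41,"tz": -0.01,"rz": -6.28,"claw": 0.085},{"tx": 0.278,"ty": 0.41,"tz": -0.01,"rz": -6.28,"claw": 0.085},{"tx": 0.278,"ty": 0.41,"tz": -0.01,"rz": -6.28,"claw": 0.085},{"tx": 0.278,"ty": 0.41,"tz": -0.01,"rz": -6.28,"claw": 0.085},{"tx": 0.278,"ty": 0.41,"tz": -0.01,"rz": -6.28,"claw": 0.085}]}}

```text
$.increments[0]: bad value
```

Request:
{"name": "apply_moves", "arguments": {"increments": [{"tx": 0,"claw": 0.085},{"tx": 0,"claw": 0.085}]}}

```text
$.increments[0]: bad value
```

Run:
```python
from h import *
s=read_state();print(s["clock"],s["eef_pos"],s["tool_rot"],s["force"])
W=cam("wrist");im=get_image("wrist");cv2.imwrite("pics/w1.png",im[:,:,::-1])
for p in [(536,-186,85),(s["eef_pos"])]: print(proj(W,p))
```

```text
0.15 [ 258.23012822 -595.98677789  230.6130615 ] [-3.14013596e+00 -2.41363179e-05  4.08814886e-01] [ 0.49955597  0.09274546 -0.06451829]
[-238.71671397 -595.39378385]
[281.56615408 273.07696648]
```

View pics/w1.png

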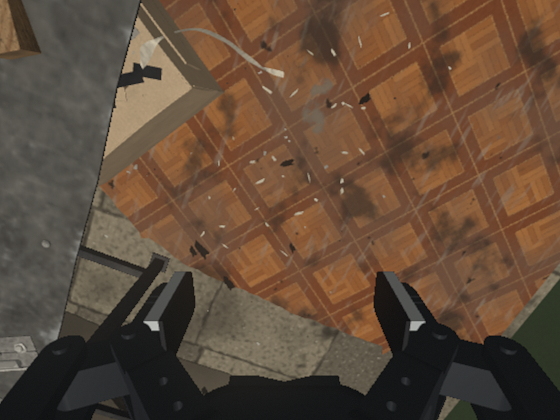

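The wrist view shows the floor beside the bench, because no move was made. I'll supply every field in the rows.

Request:
{"name": "apply_moves", "arguments": {"increments": [{"tx": 0.278,"ty": 0.41,"tz": -0.01,"rx": 0,"ry": 0,"rz": -6.28,"claw": 0.085},{"tx": 0.278,"ty": 0.41,"tz": -0.01,"rx": 0,"ry": 0,"rz": -6.28,"claw": 0.085},{"tx": 0.278,"ty": 0.41,"tz": -0.01,"rx": 0,"ry": 0,"rz": -6.28,"claw": 0.085},{"tx": 0.278,"ty": 0.41,"tz": -0.01,"rx": 0,"ry": 0,"rz": -6.28,"claw": 0.085},{"tx": 0.278,"ty": 0.41,"tz": -0.01,"rx": 0,"ry": 0,"rz": -6.28,"claw": 0.085},{"tx": 0.278,"ty": 0.41,"tz": -0.01,"rx": 0,"ry": 0,"rz": -6.28,"claw": 0.085},{"tx": 0.278,"ty": 0.41,"tz": -0.01,"rx": 0,"ry": 0,"rz": -6.28,"claw": 0.085},{"tx": 0.278,"ty": 0.41,"tz": -0.01,"rx": 0,"ry": 0,"rz": -6.28,"claw": 0.085},{"tx": 0.278,"ty": 0.41,"tz": -0.01,"rx": 0,"ry": 0,"rz": -6.28,"claw": 0.085},{"tx": 0.278,"ty": 0.41,"tz": -0.01,"rx": 0,"ry": 0,"rz": -6.28,"claw": 0.085},{"tx": 0.278,"ty": 0.41,"tz": -0.01,"rx": 0,"ry": 0,"rz": -6.28,"claw": 0.085},{"tx": 0.278,"ty": 0.41,"tz": -0.01,"rx": 0,"ry": 0,"rz": -6.28,"claw": 0.085}]}}

```text
clock: 1.4
eef_pos: [536.8, -185.1, 221.0]
tool_rot: [3.142, 0.001, -0.136]
force: [-0.2, -0.3, 0.1]
width: 84.9
```

Run:
```python
from h import *
s=read_state();print(s["clock"],s["eef_pos"],s["tool_rot"],s["force"])
W=cam("wrist");im=get_image("wrist");cv2.imwrite("pics/w2.png",im[:,:,::-1])
e=s["eef_pos"]
for p in [(536,-186,85),e,e+[0,0,-136]]: print(proj(W,p))
```

```text
1.4 [ 536.78253448 -185.10518356  220.9837165 ] [ 3.14158801e+00  6.25838225e-04 -1.35940897e-01] [-0.24029679 -0.34478229  0.05786327]
[283.51861777 196.70593266]
[281.61878813 274.1987812 ]
[282.43406367 196.01638188]
```

View pics/w2.png

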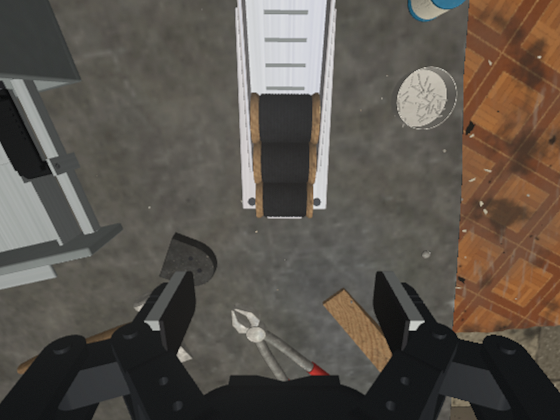

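The wrist view puts the front bobbin at about (285, 198), within 2 px of where it was predicted. I'll descend and grasp.

Request:
{"name": "apply_moves", "arguments": {"increments": [{"tx": 0,"ty": -0.0015,"tz": -0.05,"rx": 0,"ry": 0,"rz": 0,"claw": 0.085},{"tx": 0,"ty": -0.0015,"tz": -0.1,"rx": 0,"ry": 0,"rz": 0,"claw": 0.085},{"tx": 0,"ty": -0.0015,"tz": -0.125,"rx": 0,"ry": 0,"rz": 0,"claw": 0.085},{"tx": 0,"ty": -0.0015,"tz": -0.15,"rx": 0,"ry": 0,"rz": 0,"claw": 0.085},{"tx": 0,"ty": -0.0015,"tz": -0.15,"rx": 0,"ry": 0,"rz": 0,"claw": 0.085},{"tx": 0,"ty": -0.0015,"tz": -0.15,"rx": 0,"ry": 0,"rz": 0,"claw": 0.06},{"tx": 0,"ty": -0.0015,"tz": -0.15,"rx": 0,"ry": 0,"rz": 0,"claw": 0.045},{"tx": 0,"ty": -0.0015,"tz": -0.15,"rx": 0,"ry": 0,"rz": 0,"claw": 0.035},{"tx": 0,"ty": -0.0015,"tz": -0.15,"rx": 0,"ry": 0,"rz": 0,"claw": 0.035},{"tx": 0,"ty": -0.0015,"tz": -0.15,"rx": 0,"ry": 0,"rz": 0,"claw": 0.035},{"tx": 0,"ty": -0.0015,"tz": -0.15,"rx": 0,"ry": 0,"rz": 0,"claw": 0.035}]}}

```text
clock: 2.55
eef_pos: [537.4, -188.6, 73.2]
tool_rot: [3.141, -0.003, -0.139]
force: [-0.2, 0.3, 7.6]
width: 49.2
```

Request:
{"name": "apply_moves", "arguments": {"increments": [{"tx": -0.004,"ty": 0.0006,"tz": 0.011,"rx": 0,"ry": 0,"rz": 0,"claw": 0.035},{"tx": -0.008,"ty": 0.0012,"tz": 0.022,"rx": 0,"ry": 0,"rz": 0,"claw": 0.035},{"tx": -0.012,"ty": 0.002,"tz": 0.033,"rx": 0,"ry": 0,"rz": 0,"claw": 0.035},{"tx": -0.016,"ty": 0.002,"tz": 0.05,"rx": 0,"ry": 0,"rz": 0,"claw": 0.035},{"tx": -0.016,"ty": 0.002,"tz": 0.08,"rx": 0,"ry": 0,"rz": 0,"claw": 0.035},{"tx": -0.016,"ty": 0.002,"tz": 0.11,"rx": 0,"ry": 0,"rz": 0,"claw": 0.035},{"tx": -0.016,"ty": 0.002,"tz": 0.11,"rx": 0,"ry": 0,"rz": 0,"claw": 0.035}]}}

```text
clock: 3.25
eef_pos: [522.6, -187.0, 186.0]
tool_rot: [3.14, -0.008, -0.14]
force: [0.4, -1.0, -0.1]
width: 49.2
```

Run:
```python
from h import *
s=read_state();print(s["clock"],s["eef_pos"],s["tool_rot"],s["force"],s["width"])
a=get_image("wrist")[:,:,::-1];b=get_image("top")[:,:,::-1]
c=cv2.resize(b[150:300,120:420],None,fx=2.6,fy=2.6);a=a[60:260,150:450]
cv2.imwrite("pics/w3.png",np.vstack([c,cv2.copyMakeBorder(a,0,0,0,c.shape[1]-300,cv2.BORDER_CONSTANT)]))
```

```text
3.25 [ 522.56760698 -186.95467904  185.96751675] [ 3.14025041 -0.00808424 -0.13954451] [ 0.40140659 -0.97742519 -0.14800197] 49.153305409303634
```

View pics/w3.png

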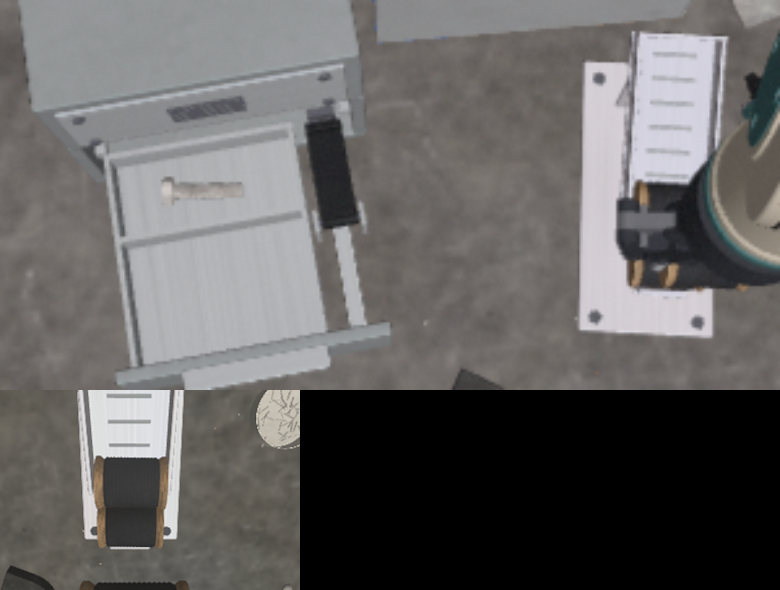

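The second and third bobbins rolled down to the stop, and the first is held. Next I'll carry it over the tray.

Request:
{"name": "apply_moves", "arguments": {"increments": [{"tx": 0.0,"ty": 0.04,"tz": 0,"rx": 0,"ry": 0,"rz": 0.3,"claw": 0.035},{"tx": 0.0,"ty": 0.08,"tz": 0,"rx": 0,"ry": 0,"rz": 0.6,"claw": 0.035},{"tx": 0.0,"ty": 0.12,"tz": 0,"rx": 0,"ry": 0,"rz": 1.0,"claw": 0.035},{"tx": 0.004,"ty": 0.16,"tz": 0,"rx": 0,"ry": 0,"rz": 1.4,"claw": 0.035},{"tx": 0.008,"ty": 0.2,"tz": 0,"rx": 0,"ry": 0,"rz": 1.8,"claw": 0.035},{"tx": 0.012,"ty": 0.24,"tz": 0,"rx": 0,"ry": 0,"rz": 2.2,"claw": 0.035},{"tx": 0.016,"ty": 0.28,"tz": 0,"rx": 0,"ry": 0,"rz": 2.6,"claw": 0.035},{"tx": 0.02,"ty": 0.311,"tz": 0,"rx": 0,"ry": 0,"rz": 2.6,"claw": 0.035},{"tx": 0.02,"ty": 0.311,"tz": 0,"rx": 0,"ry": 0,"rz": 2.6,"claw": 0.035},{"tx": 0.02,"ty": 0.311,"tz": 0,"rx": 0,"ry": 0,"rz": 2.6,"claw": 0.035},{"tx": 0.02,"ty": 0.311,"tz": 0,"rx": 0,"ry": 0,"rz": 2.6,"claw": 0.035}]}}

```text
clock: 4.45
eef_pos: [539.7, 123.3, 180.7]
tool_rot: [3.14, 0.002, 0.086]
force: [-0.1, -0.5, -0.2]
width: 49.2
```

Run:
```python
from h import *
s=read_state();print(s["clock"],s["eef_pos"],s["tool_rot"],s["force"],s["width"])
W=cam("wrist");a=get_image("wrist")
cv2.imwrite("pics/w4.png",a[:,:,::-1])
for p in [(545,126,34),(619,41,84)]:print(proj(W,p))
T=cam("top")
for u,v in [(133.8,192.3),(257,170)]:print(onz(T,u,v,202))
```

```text
4.45 [539.71141825 123.25575761 180.65838476] [3.14018321e+00 1.80485958e-03 8.58015186e-02] [-0.0920049  -0.53604637 -0.16810647] 49.22182357069896
[279.77651568 186.59202853]
[404.66048717 116.34141398]
[647.1509333  219.61924304 202.        ]
[667.74701155  16.88323874 202.        ]
```

View pics/w4.png

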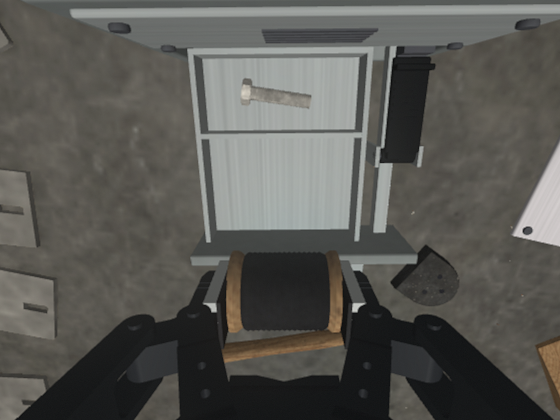

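The compartment floor centre is near (281, 185), where I predicted it. I'll lower the bobbin and let it go.

Request:
{"name": "apply_moves", "arguments": {"increments": [{"tx": 0.001,"ty": 0.002,"tz": -0.03,"rx": 0,"ry": 0,"rz": 0,"claw": 0.035},{"tx": 0.001,"ty": 0.002,"tz": -0.07,"rx": 0,"ry": 0,"rz": 0,"claw": 0.035},{"tx": 0.001,"ty": 0.002,"tz": -0.105,"rx": 0,"ry": 0,"rz": 0,"claw": 0.035},{"tx": 0.001,"ty": 0.002,"tz": -0.125,"rx": 0,"ry": 0,"rz": 0,"claw": 0.035},{"tx": 0.001,"ty": 0.002,"tz": -0.133,"rx": 0,"ry": 0,"rz": 0,"claw": 0.035},{"tx": 0.001,"ty": 0.002,"tz": -0.137,"rx": 0,"ry": 0,"rz": 0,"claw": 0.035},{"tx": 0.001,"ty": 0.002,"tz": -0.137,"rx": 0,"ry": 0,"rz": 0,"claw": 0.035}]}}

```text
clock: 5.2
eef_pos: [541.9, 126.5, 44.8]
tool_rot: [3.141, -0.001, 0.087]
force: [-0.9, 0.9, -1.4]
width: 49.0
```

Run:
```python
from h import *
s=read_state();print(s["clock"],s["eef_pos"],s["tool_rot"],s["force"],s["width"])
```

```text
5.2 [541.88700301 126.48887546  44.75271729] [ 3.14148203e+00 -7.42127518e-04  8.65997865e-02] [-0.913095    0.93398954 -1.41757927] 49.01294007147864
```

Request:
{"name": "apply_moves", "arguments": {"increments": [{"tx": 0,"ty": 0,"tz": -0.002,"rx": 0,"ry": 0,"rz": 0,"claw": 0.035},{"tx": 0,"ty": 0,"tz": -0.002,"rx": 0,"ry": 0,"rz": 0,"claw": 0.035},{"tx": 0,"ty": 0,"tz": -0.002,"rx": 0,"ry": 0,"rz": 0,"claw": 0.055},{"tx": 0,"ty": 0,"tz": -0.002,"rx": 0,"ry": 0,"rz": 0,"claw": 0.066},{"tx": 0,"ty": 0,"tz": -0.002,"rx": 0,"ry": 0,"rz": 0,"claw": 0.07},{"tx": 0,"ty": 0,"tz": -0.002,"rx": 0,"ry": 0,"rz": 0,"claw": 0.07},{"tx": 0,"ty": 0,"tz": 0.03,"rx": 0,"ry": 0,"rz": 0,"claw": 0.07},{"tx": 0,"ty": 0,"tz": 0.07,"rx": 0,"ry": 0,"rz": 0,"claw": 0.07},{"tx": 0,"ty": 0,"tz": 0.11,"rx": 0,"ry": 0,"rz": 0,"claw": 0.07},{"tx": -0.02,"ty": 0,"tz": 0.135,"rx": 0,"ry": 0,"rz": 0,"claw": 0.07},{"tx": -0.03,"ty": 0,"tz": 0.135,"rx": 0,"ry": 0,"rz": 0,"claw": 0.07},{"tx": -0.03,"ty": 0,"tz": 0.135,"rx": 0,"ry": 0,"rz": 0,"claw": 0.07}]}}

```text
clock: 6.4
eef_pos: [509.9, 127.2, 179.6]
tool_rot: [-3.141, 0.001, 0.088]
force: [-0.1, 0.1, -0.2]
width: 70.0
```

Run:
```python
from h import *
np.set_printoptions(precision=1,suppress=True)
s=read_state();print(s["clock"],s["eef_pos"],s["tool_rot"],s["force"],s["width"])
W=cam("wrist");a=get_image("wrist")[:,:,::-1]
c1=cv2.resize(a[0:300,150:470],None,fx=1.8,fy=1.8,interpolation=cv2.INTER_CUBIC)
cv2.imwrite("pics/w5.png",c1)
for p in [(633,42,84),(651,43.5,92),(545,126,34)]:print(proj(W,p), (proj(W,p)-[150,0])*1.8)
```

```text
6.4 [509.9 127.2 179.6] [-3.1  0.   0.1] [-0.1  0.1 -0.2] 69.9893500905981
[423.9  50.2] [493.1  90.4]
[433.5  16.9] [510.4  30.3]
[287.2 155.8] [247.  280.5]
```

View pics/w5.png

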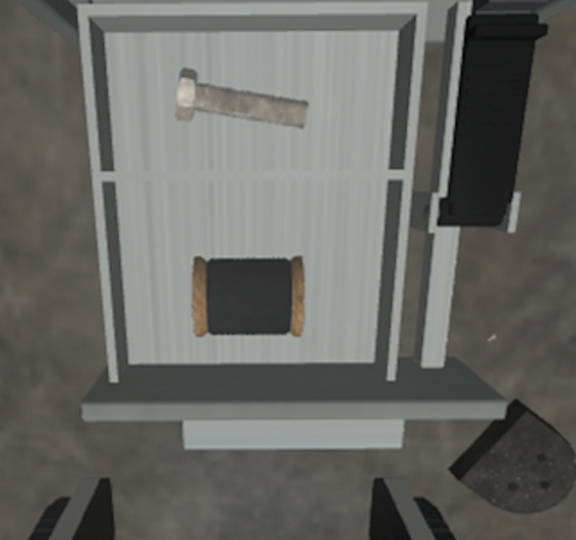

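The bobbin lies in the front compartment, upright on its flanges' edge and released. Next I'll lean the tool back, close the fingers and move over the lever pad.

Request:
{"name": "apply_moves", "arguments": {"increments": [{"tx": 0.0,"ty": -0.03,"tz": 0,"rx": 0.13,"ry": -1.5,"rz": 0,"claw": 0.03},{"tx": 0.0,"ty": -0.06,"tz": 0,"rx": 0.26,"ry": -3.0,"rz": 0,"claw": 0.0},{"tx": 0.02,"ty": -0.084,"tz": 0,"rx": 0.39,"ry": -4.5,"rz": 0,"claw": 0.0},{"tx": 0.05,"ty": -0.084,"tz": 0,"rx": 0.52,"ry": -5.98,"rz": 0,"claw": 0.0},{"tx": 0.08,"ty": -0.084,"tz": 0,"rx": 0.52,"ry": -5.98,"rz": 0,"claw": 0.0},{"tx": 0.11,"ty": -0.084,"tz": -0.02,"rx": 0.52,"ry": -5.98,"rz": 0,"claw": 0.0},{"tx": 0.11,"ty": -0.084,"tz": -0.03,"rx": 0.52,"ry": -5.98,"rz": 0,"claw": 0.0},{"tx": 0.11,"ty": -0.084,"tz": -0.03,"rx": 0.52,"ry": -5.98,"rz": 0,"claw": 0.0},{"tx": 0.11,"ty": -0.084,"tz": -0.03,"rx": 0.52,"ry": -5.98,"rz": 0,"claw": 0.0}]}}

```text
clock: 7.35
eef_pos: [642.1, 42.8, 182.1]
tool_rot: [3.14, -0.451, 0.088]
force: [0.0, -0.3, 0.2]
width: 0.0
```

Run:
```python
from h import *
np.set_printoptions(precision=2,suppress=True)
s=read_state();print(s["clock"],s["eef_pos"],s["tool_rot"],s["force"],s["width"],s["qpos"])
W=cam("wrist");a=get_image("wrist")[:,:,::-1];b=get_image("scene")[:,:,::-1]
cv2.imwrite("pics/w6.png",np.hstack([cv2.resize(a[150:400,170:440],None,fx=1.5,fy=1.5),cv2.resize(b[120:270,140:300],None,fx=2.5,fy=2.5)]))
for p in [(633,43,84),(651,44.5,92),s["eef_pos"]]:print(proj(W,p), (proj(W,p)-[170,150])*1.5)
```

```text
7.35 [642.06  42.79 182.12] [ 3.14 -0.45  0.09] [ 0.04 -0.32  0.16] 0.03256052346877432 [-0.39  0.56  0.4   2.05 -1.1   0.23 -0.54]
[280.93 273.83] [166.39 185.75]
[281.   251.62] [166.51 152.43]
[281.64 273.16] [167.46 184.74]
```

View pics/w6.png

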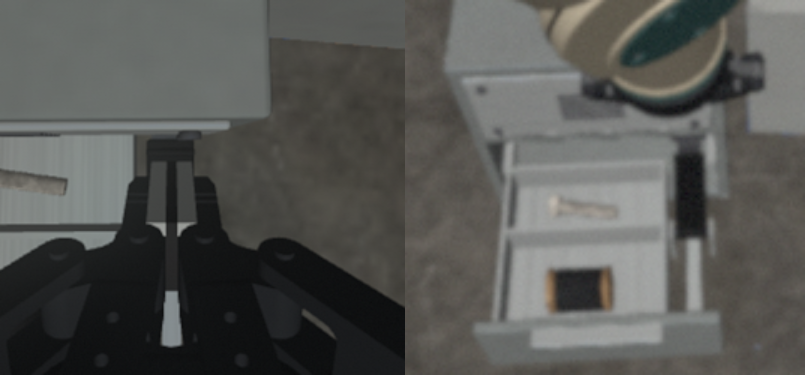

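The lean drove joints 5 and 6 to their limits, so the pose was not reached: pitch is 26°, z is 182. I'll back off to upright, tilt the tool sideways first so joint 5 goes positive, and then lean again.

Request:
{"name": "apply_moves", "arguments": {"increments": [{"tx": -0.03,"ty": 0,"tz": 0.01,"rx": -0.1,"ry": 1.2,"rz": 0,"claw": 0.0},{"tx": -0.07,"ty": 0,"tz": 0.02,"rx": -0.22,"ry": 2.5,"rz": 0,"claw": 0.0},{"tx": -0.1,"ty": 0,"tz": 0.03,"rx": -0.34,"ry": 3.9,"rz": 0,"claw": 0.0},{"tx": -0.1,"ty": 0,"tz": 0.03,"rx": -0.45,"ry": 5.15,"rz": 0,"claw": 0.0},{"tx": -0.1,"ty": 0,"tz": 0.03,"rx": -0.45,"ry": 5.15,"rz": 0,"claw": 0.0},{"tx": -0.1,"ty": 0,"tz": 0.03,"rx": -0.45,"ry": 5.15,"rz": 0,"claw": 0.0}]}}

```text
clock: 8.05
eef_pos: [540.1, 44.1, 213.7]
tool_rot: [-3.14, -0.003, 0.088]
force: [-0.8, -1.0, -0.5]
width: -0.1
```

```bash
python3 -c "
from h import *
s=read_state();print(s['clock'],s['eef_pos'],s['tool_rot'],s['qpos'])"
```

```text
8.05 [540.14171028  44.12811409 213.68684962] [-3.14023674e+00 -2.68223488e-03  8.79322518e-02] [-0.67827468  0.64492424  0.88009722  1.85827737 -0.61693263  0.9334586
 -0.99444508]
```

```bash
cat > kin.py <<'E'
from h import *
from itertools import product
from scipy.optimize import least_squares
D=[([1.09622083,.62933652,.03842336,1.51840236,-.02698118,.99628703,-.02002842],[258.14,-595.85,230.38],[-3.13968,0,.40877]),
([-.39,.56,.40,2.05,-1.1,.23,-.54],[642.06,42.79,182.12],[3.14,-.45,.09]),
([-.67827468,.64492424,.88009722,1.85827737,-.61693263,.9334586,-.99444508],[540.14,44.13,213.69],[-3.14024,-.00268,.08793])]
def fk(q,s,b,c,L):
    ax="zyzyzyz"; r=R.from_euler("z",b);p=np.array([0,0,L[0]]);T=[L[4],0,L[1]],[L[5],0,L[2]],[0,0,L[3]]
    for i in range(7):
        r=r*R.from_euler(ax[i],s[i]*q[i])
        if i==2:p=p+r.apply([L[4],0,L[1]])
        if i==4:p=p+r.apply([L[5],0,L[2]])
    p=p+r.apply([0,0,L[3]]); return p,r*R.from_euler("z",c)
def res(x,s,wo=200):
    o=[]
    for q,p,e in D:
        P,r=fk(q,s,x[0],x[1],x[2:]);o+=list(P-p)+list(wo*(r.inv()*R.from_euler("xyz",e)).as_rotvec())
    return o
if __name__=="__main__":
    np.set_printoptions(precision=2,suppress=True)
    best=[]
    for s1,s3,s5,s7 in product([-1,1],repeat=4):
      for b,c in product([0,3.14],[0,1.57,3.14]):
        s=[s1,1,s3,1,s5,1,s7]
        f=least_squares(res,[b,c,300,420,400,250,0,0],args=(s,)); best.append((f.cost,s,f.x,f.fun))
    best.sort(key=lambda t:t[0])
    for t in best[:3]:print(*t[:3])
    print(best[0][3])
E
python3 kin.py
```

```text
15.852627552948455 [-1, 1, -1, 1, -1, 1, -1] [ -0.04   1.53 339.37 554.63 371.03 346.17  15.51  -0.73]
15.852627553057513 [-1, 1, -1, 1, -1, 1, -1] [ -0.04   1.53 339.37 554.63 371.03 346.17  15.51  -0.73]
15.852627553410464 [-1, 1, -1, 1, -1, 1, -1] [ -0.04   1.53 339.37 554.63 371.03 346.17  15.51  -0.73]
[ 1.54  0.36  0.46 -0.   -0.01  0.1  -0.54 -0.77  2.48  3.57 -0.35 -0.2
  0.49 -0.39 -2.94  0.02 -0.01  0.1 ]
```

```bash
cat > ik.py <<'E'
from kin import *
S=[-1,1,-1,1,-1,1,-1];F=least_squares(res,[0,1.57,300,420,400,250,0,0],args=(S,)).x
lo=np.array([-3.06,-.37,-1.25,.18,-1.1,.23,-2.94]);hi=np.array([3.06,2.12,1.32,2.47,4.24,1.98,2.94])
f=lambda q:fk(q,S,F[0],F[1],F[2:])
def rot(lean,side,yaw=5.): # lean back about unit y, side>0: axis toward -y
    u=R.from_euler("z",5,degrees=True)
    return u*R.from_euler("y",-lean,degrees=True)*R.from_euler("x",-side,degrees=True)*R.from_euler("z",yaw-5,degrees=True)*R.from_euler("x",180,degrees=True)
def ik(p,r,q0):
    g=lambda q:np.r_[(f(q)[0]-p),200*(f(q)[1].inv()*r).as_rotvec(),3*np.clip(np.abs((q-(lo+hi)/2)/(hi-lo)*2)-.85,0,1)*10]
    o=least_squares(g,np.clip(q0,lo+.01,hi-.01),bounds=(lo,hi));return o.x,np.abs(o.fun[:6]).max(),np.min(np.r_[o.x-lo,hi-o.x])
E
python3 - <<'E'
from ik import *
np.set_printoptions(precision=2,suppress=True)
rng=np.random.default_rng(0)
p=np.array([640,40,85.])
for yaw in (5,185,95,-85):
  for lean in (27,33,38):
    for side in (-20,0,20):
      b=None
      for k in range(8):
        q,e,m=ik(p,rot(lean,side,yaw),rng.uniform(lo,hi)*.7+np.array([0,.2,0,.5,.3,.2,0]))
        if e<3 and (b is None or m>b[2]): b=(q,e,m)
      if b: print(yaw,lean,side,b[0],round(b[1],1),round(b[2],2))
E
```

```text
5 27 -20 [ 0.77  1.08 -1.07  2.06  1.66  0.39 -2.76] 0.6 0.16
5 27 0 [ 0.21  0.76 -0.46  2.13  2.16  0.34  2.63] 0.5 0.11
5 27 20 [-0.42  0.77  0.14  2.08  1.81  0.35  2.62] 0.3 0.12
5 33 -20 [ 0.4   0.82 -0.37  2.14  3.99  0.32  1.08] 0.7 0.09
5 33 0 [-0.43  0.8   0.5   2.22  3.84  0.53  0.76] 0.0 0.25
5 33 20 [-0.3   0.78 -0.06  2.16  2.08  0.58  2.34] 0.0 0.31
5 38 -20 [ 0.41  0.84 -0.35  2.2   3.84  0.46  1.29] 0.0 0.23
5 38 0 [ 0.07  0.78 -0.23  2.29  2.95  0.59  1.81] 0.0 0.18
5 38 20 [-0.49  0.82  0.19  2.22  2.41  0.56  1.89] 0.0 0.25
185 27 -20 [ 0.76  1.07 -1.06  2.06  1.68  0.38  0.36] 0.0 0.15
185 27 0 [ 0.42  0.88 -0.81  2.13  1.94  0.58 -0.22] 0.0 0.34
185 27 20 [ 0.13  0.89 -0.72  2.08  1.77  0.96 -0.3 ] 0.0 0.39
185 33 -20 [ 0.77  1.08 -1.02  2.14  2.18  0.36 -0.08] 0.0 0.13
185 33 0 [ 0.24  0.8  -0.5   2.22  2.51  0.5  -0.84] 0.0 0.25
185 33 20 [-0.29  0.78 -0.07  2.16  2.07  0.59 -0.8 ] 0.0 0.31
185 38 -20 [ 0.79  1.1  -1.01  2.2   2.53  0.43 -0.36] 0.0 0.2
185 38 0 [-0.01  0.77 -0.12  2.29  3.06  0.58 -1.46] 0.0 0.18
185 38 20 [-0.42  0.81  0.09  2.22  2.34  0.61 -
[... 439 characters left out ...]
] 0.1 0.23
95 38 0 [ 0.29  0.85 -0.56  2.29  2.64  0.68 -2.5 ] 0.0 0.18
95 38 20 [-0.2   0.82 -0.22  2.22  2.19  0.79 -2.5 ] 0.0 0.25
-85 27 -20 [ 0.75  1.06 -1.04  2.06  1.68  0.36  1.92] 0.0 0.13
-85 27 0 [ 0.24  0.77 -0.5   2.13  2.11  0.36  1.12] 0.0 0.13
-85 27 20 [ 0.09  0.87 -0.66  2.08  1.77  0.91  1.25] 0.0 0.39
-85 33 -20 [ 0.78  1.08 -1.03  2.14  2.17  0.37  1.5 ] 0.0 0.14
-85 33 0 [ 0.48  0.95 -0.91  2.22  2.2   0.75  1.16] 0.0 0.25
-85 33 20 [-0.26  0.79 -0.12  2.16  2.06  0.62  0.8 ] 0.0 0.31
-85 38 -20 [ 0.81  1.13 -1.06  2.2   2.45  0.46  1.3 ] 0.0 0.19
-85 38 0 [-0.02  0.77 -0.1   2.29  3.08  0.58  0.09] 0.0 0.18
-85 38 20 [-0.53  0.83  0.25  2.22  2.46  0.53  0.26] 0.0 0.25
```

```bash
cat > sim.py <<'E'
from ik import *
np.set_printoptions(precision=2,suppress=True)
def step(q,p,r):
    for _ in range(4):
        P,Rr=f(q);e=np.r_[p-P,200*(r*Rr.inv()).as_rotvec()]
        J=np.array([np.r_[f(q+1e-4*d)[0]-P,200*(f(q+1e-4*d)[1]*Rr.inv()).as_rotvec()]/1e-4 for d in np.eye(7)]).T
        q=np.clip(q+np.linalg.lstsq(J.T@J+4*np.eye(7),J.T@e,rcond=None)[0],lo,hi)
    return q
def run(q,w):
    for (a,b) in zip(w[:-1],w[1:]):
        for t in np.linspace(0,1,25)[1:]:
            x=np.array(a)*(1-t)+np.array(b)*t; q=step(q,x[:3],rot(*x[3:]))
        P,r=f(q);print(b,q,"err",np.linalg.norm(P-b[:3]).round(1),np.degrees((r*rot(*b[3:]).inv()).magnitude()).round(1))
    return q
E
python3 - <<'E'
from sim import *
q=np.array(read_state()["qpos"])
a=[540,44,214,0,0,5]
for w in ([a,[540,44,230,0,30,5],[540,44,230,0,30,95],[540,44,230,27,25,95],[580,44,200,27,25,185],[640,40,85,27,20,185]],
 [a,[540,44,230,0,30,5],[540,44,230,0,30,185],[560,44,230,27,25,185],[640,40,85,27,20,185]],
 [a,[540,44,230,0,30,5],[560,44,230,20,30,95],[580,40,180,30,30,95],[640,40,85,30,25,95]]):
    print("--");run(q,w)
E
```

```text
--
[540, 44, 230, 0, 30, 5] [-1.09  0.87  1.18  1.81 -0.34  0.91 -1.37] err 0.0 0.0
[540, 44, 230, 0, 30, 95] [-0.89  0.67  0.73  1.81  0.12  0.87 -0.26] err 0.0 0.0
[540, 44, 230, 27, 25, 95] [-1.13  0.61  0.97  2.21  0.17  0.23 -0.52] err 14.1 2.3
[580, 44, 200, 27, 25, 185] [-0.85  0.6   0.61  2.15  0.95  0.26  0.27] err 0.0 0.0
[640, 40, 85, 27, 20, 185] [-0.52  0.78  0.28  2.08  1.85  0.26 -0.6 ] err 0.0 0.0
--
[540, 44, 230, 0, 30, 5] [-1.09  0.87  1.18  1.81 -0.34  0.91 -1.37] err 0.0 0.0
[540, 44, 230, 0, 30, 185] [-0.61  0.58  0.27  1.81  0.45  0.95  0.99] err 0.0 0.0
[560, 44, 230, 27, 25, 185] [-0.92  0.53  0.66  2.17  0.83  0.3   0.4 ] err 0.0 0.0
[640, 40, 85, 27, 20, 185] [-0.52  0.78  0.28  2.08  1.85  0.26 -0.6 ] err 0.0 0.0
--
[540, 44, 230, 0, 30, 5] [-1.09  0.87  1.18  1.81 -0.34  0.91 -1.37] err 0.0 0.0
[560, 44, 230, 20, 30, 95] [-1.07  0.67  0.91  2.04  0.18  0.43 -0.5 ] err 0.0 0.0
[580, 40, 180, 30, 30, 95] [-1.1   0.81  0.96  2.17  0.18  0.23 -0.67] err 47.6 7.9
[640, 40, 85, 30, 25, 95] [-0.7   0.85  0.48  2.09  1.96  0.24 -2.4 ] err 0.0 0.0
```

Request:
{"name": "apply_moves", "arguments": {"increments": [{"tx": 0,"ty": 0,"tz": 0.016,"rx": -1.5,"ry": -0.13,"rz": 0,"claw": 0},{"tx": 0,"ty": 0,"tz": 0.016,"rx": -3,"ry": -0.26,"rz": 0,"claw": 0},{"tx": 0,"ty": 0,"tz": 0.016,"rx": -4.5,"ry": -0.39,"rz": 0,"claw": 0},{"tx": 0,"ty": 0,"tz": 0.016,"rx": -5.98,"ry": -0.52,"rz": 0,"claw": 0},{"tx": 0,"ty": 0,"tz": 0.016,"rx": -5.98,"ry": -0.52,"rz": 0,"claw": 0},{"tx": 0,"ty": 0,"tz": 0.016,"rx": -5.98,"ry": -0.52,"rz": 0,"claw": 0}]}}

```text
clock: 8.65
eef_pos: [539.5, 43.5, 229.8]
tool_rot: [2.621, -0.0, 0.089]
force: [0.1, -0.5, -0.3]
width: -0.0
```

```bash
python3 -c "
from sim import *
s=read_state();print(s['clock'],s['eef_pos'],s['tool_rot'],s['qpos'],f(s['qpos'])[0], R.from_euler('xyz',s['tool_rot']).as_matrix()[:,2])"
```

```text
8.65 [539.51  43.55 229.77] [ 2.62 -0.    0.09] [-1.08  0.88  1.17  1.82 -0.34  0.91 -1.36] [534.43  39.01 222.58] [ 0.04 -0.5  -0.87]
```

Request:
{"name": "apply_moves", "arguments": {"increments": [{"tx": 0,"ty": 0,"tz": 0,"rx": -0.065,"ry": 0.747,"rz": 1.3,"claw": 0},{"tx": 0,"ty": 0,"tz": 0,"rx": -0.13,"ry": 1.49,"rz": 2.6,"claw": 0},{"tx": 0,"ty": 0,"tz": 0,"rx": -0.196,"ry": 2.24,"rz": 3.9,"claw": 0},{"tx": 0,"ty": 0,"tz": 0,"rx": -0.26,"ry": 2.99,"rz": 5.2,"claw": 0},{"tx": 0,"ty": 0,"tz": 0,"rx": -0.327,"ry": 3.74,"rz": 6.5,"claw": 0},{"tx": 0,"ty": 0,"tz": 0,"rx": -0.39,"ry": 4.48,"rz": 7.79,"claw": 0},{"tx": 0,"ty": 0,"tz": 0,"rx": -0.458,"ry": 5.23,"rz": 9.09,"claw": 0},{"tx": 0,"ty": 0,"tz": 0,"rx": -0.52,"ry": 5.98,"rz": 10.39,"claw": 0},{"tx": 0,"ty": 0,"tz": 0,"rx": -0.589,"ry": 6.73,"rz": 11.69,"claw": 0},{"tx": 0,"ty": 0,"tz": 0,"rx": -0.654,"ry": 7.47,"rz": 12.99,"claw": 0},{"tx": 0,"ty": 0,"tz": 0,"rx": -0.72,"ry": 8.22,"rz": 14.29,"claw": 0},{"tx": 0,"ty": 0,"tz": 0,"rx": -0.785,"ry": 8.97,"rz": 15.59,"claw": 0}]}}

```text
clock: 9.85
eef_pos: [540.3, 40.8, 232.3]
tool_rot: [-3.14, 0.517, 1.658]
force: [-0.0, 0.5, -0.4]
width: 0.1
```

Request:
{"name": "apply_moves", "arguments": {"increments": [{"tx": 0,"ty": 0,"tz": 0,"rx": -0.065,"ry": 0.747,"rz": 1.3,"claw": 0},{"tx": 0,"ty": 0,"tz": 0,"rx": -0.13,"ry": 1.49,"rz": 2.6,"claw": 0},{"tx": 0,"ty": 0,"tz": 0,"rx": -0.196,"ry": 2.24,"rz": 3.9,"claw": 0},{"tx": 0,"ty": 0,"tz": 0,"rx": -0.26,"ry": 2.99,"rz": 5.2,"claw": 0},{"tx": 0,"ty": 0,"tz": 0,"rx": -0.327,"ry": 3.74,"rz": 6.5,"claw": 0},{"tx": 0,"ty": 0,"tz": 0,"rx": -0.39,"ry": 4.48,"rz": 7.79,"claw": 0},{"tx": 0,"ty": 0,"tz": 0,"rx": -0.458,"ry": 5.23,"rz": 9.09,"claw": 0},{"tx": 0,"ty": 0,"tz": 0,"rx": -0.52,"ry": 5.98,"rz": 10.39,"claw": 0},{"tx": 0,"ty": 0,"tz": 0,"rx": -0.589,"ry": 6.73,"rz": 11.69,"claw": 0},{"tx": 0,"ty": 0,"tz": 0,"rx": -0.654,"ry": 7.47,"rz": 12.99,"claw": 0},{"tx": 0,"ty": 0,"tz": 0,"rx": -0.72,"ry": 8.22,"rz": 14.29,"claw": 0},{"tx": 0,"ty": 0,"tz": 0,"rx": -0.785,"ry": 8.97,"rz": 15.59,"claw": 0}]}}

```text
clock: 11.05
eef_pos: [540.3, 40.6, 232.8]
tool_rot: [-2.62, -0.002, -3.055]
force: [-0.3, 0.0, 0.3]
width: -0.1
```

```bash
python3 -c "
from sim import *
s=read_state();print(s['clock'],s['eef_pos'],s['tool_rot'],s['qpos'],s['force'],R.from_euler('xyz',s['tool_rot']).as_matrix()[:,2])
Rc=R.from_euler('xyz',s['tool_rot'])
print((rot(0,30,185)*Rc.inv()).as_rotvec(degrees=True)/5)
for l,sd in((27,25),(30,20)): print((rot(l,sd,185)*Rc.inv()).as_rotvec(degrees=True)/5)
for l,sd,h in((27,20,0),(30,20,0)):
    M=rot(l,sd,185).as_matrix();print(M)
e=[539.5,43.5,229.8]
run(s['qpos'],[e+[0,30,185],[580,44,215,27,25,185],[640,40,110,27,20,185],[640,40,75,27,20,185]])
run(s['qpos'],[e+[0,30,185],[580,44,215,30,20,185],[640,40,110,30,20,185],[640,40,75,30,20,185]])
"
```

```text
11.05 [540.29  40.61 232.76] [-2.62 -0.   -3.05] [-0.6   0.58  0.25  1.81  0.44  0.98  0.99] [-0.29  0.04  0.33] [ 0.04 -0.5  -0.87]
[-0.02 -0.02  0.  ]
[ 1.43 -5.31  0.23]
[ 2.45 -5.81  0.52]
[[-0.89  0.07  0.45]
 [-0.08  0.95 -0.3 ]
 [-0.45 -0.3  -0.84]]
[[-0.86  0.09  0.5 ]
 [-0.08  0.95 -0.3 ]
 [-0.5  -0.3  -0.81]]
[580, 44, 215, 27, 25, 185] [-0.88  0.58  0.65  2.13  0.82  0.28  0.41] err 0.0 0.0
[640, 40, 110, 27, 20, 185] [-0.55  0.74  0.32  2.07  1.66  0.23 -0.39] err 1.0 0.2
[640, 40, 75, 27, 20, 185] [-0.48  0.79  0.22  2.08  1.89  0.3  -0.62] err 0.0 0.0
[580, 44, 215, 30, 20, 185] [-0.89  0.56  0.72  2.2   0.94  0.23  0.32] err 42.3 7.0
[640, 40, 110, 30, 20, 185] [-0.51  0.74  0.26  2.11  1.95  0.31 -0.7 ] err 0.0 0.0
[640, 40, 75, 30, 20, 185] [-0.44  0.8   0.16  2.12  2.07  0.39 -0.83] err 0.0 0.0
```

Request:
{"name": "apply_moves", "arguments": {"increments": [{"tx": 0.01,"ty": 0,"tz": 0,"rx": 0.35,"ry": -1.3,"rz": 0.05,"claw": 0},{"tx": 0.02,"ty": 0,"tz": 0,"rx": 0.7,"ry": -2.6,"rz": 0.1,"claw": 0},{"tx": 0.03,"ty": 0,"tz": -0.005,"rx": 1.05,"ry": -3.9,"rz": 0.16,"claw": 0},{"tx": 0.04,"ty": 0,"tz": -0.017,"rx": 1.43,"ry": -5.31,"rz": 0.23,"claw": 0},{"tx": 0.055,"ty": -0.002,"tz": -0.03,"rx": 1.43,"ry": -5.31,"rz": 0.23,"claw": 0},{"tx": 0.07,"ty": -0.004,"tz": -0.043,"rx": 1.43,"ry": -5.31,"rz": 0.23,"claw": 0},{"tx": 0.085,"ty": -0.005,"tz": -0.07,"rx": 1.43,"ry": -5.31,"rz": 0.23,"claw": 0},{"tx": 0.096,"ty": -0.006,"tz": -0.1,"rx": 1.43,"ry": -5.31,"rz": 0.23,"claw": 0},{"tx": 0.096,"ty": -0.006,"tz": -0.12,"rx": 1.43,"ry": -5.31,"rz": 0.23,"claw": 0},{"tx": 0.096,"ty": -0.006,"tz": -0.12,"rx": 1.43,"ry": -5.31,"rz": 0.23,"claw": 0},{"tx": 0.096,"ty": -0.006,"tz": -0.12,"rx": 1.43,"ry": -5.31,"rz": 0.23,"claw": 0}]}}

```text
clock: 12.15
eef_pos: [636.4, 35.1, 112.4]
tool_rot: [-2.703, 0.471, -3.059]
force: [-0.1, -0.7, 0.4]
width: 0.2
```

```bash
python3 -c "
from sim import *
s=read_state();print(s['clock'],s['eef_pos'],s['tool_rot'],s['qpos'],s['force'])
M=R.from_euler('xyz',s['tool_rot']).as_matrix();print(M)
b=get_image('scene')[:,:,::-1];c=get_image('top')[:,:,::-1]
cv2.imwrite('pics/s7.png',np.hstack([cv2.resize(b[120:270,150:280],None,fx=3,fy=3,interpolation=2),cv2.resize(c[150:300,150:280],None,fx=3,fy=3,interpolation=2)]))
"
```

```text
12.15 [636.38  35.13 112.38] [-2.7   0.47 -3.06] [-0.7   0.79  0.47  2.06  1.33  0.24 -0.15] [-0.08 -0.7   0.43]
[[-0.89  0.12  0.44]
 [-0.07  0.92 -0.39]
 [-0.45 -0.38 -0.81]]
```

View pics/s7.png

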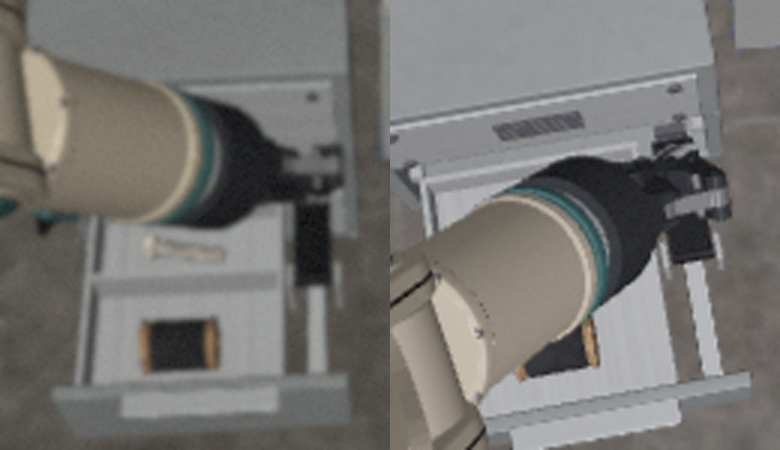

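The fingers hang over the pad, clear of the face. I'll press slowly.

Request:
{"name": "apply_moves", "arguments": {"increments": [{"tx": 0,"ty": 0,"tz": -0.01,"rx": 0,"ry": 0,"rz": 0,"claw": 0},{"tx": 0,"ty": 0,"tz": -0.016,"rx": 0,"ry": 0,"rz": 0,"claw": 0},{"tx": 0,"ty": 0,"tz": -0.02,"rx": 0,"ry": 0,"rz": 0,"claw": 0},{"tx": 0,"ty": 0,"tz": -0.023,"rx": 0,"ry": 0,"rz": 0,"claw": 0},{"tx": 0,"ty": 0,"tz": -0.025,"rx": 0,"ry": 0,"rz": 0,"claw": 0},{"tx": 0,"ty": 0,"tz": -0.025,"rx": 0,"ry": 0,"rz": 0,"claw": 0}]}}

```text
clock: 12.85
eef_pos: [637.6, 38.0, 86.7]
tool_rot: [-2.702, 0.473, -3.054]
force: [0.7, 0.6, 3.8]
width: 0.2
```

Request:
{"name": "apply_moves", "arguments": {"increments": [{"tx": 0,"ty": -0.001,"tz": -0.003,"rx": 0,"ry": 0,"rz": 0,"claw": 0},{"tx": 0,"ty": -0.001,"tz": -0.006,"rx": 0,"ry": 0,"rz": 0,"claw": 0},{"tx": 0,"ty": -0.001,"tz": -0.007,"rx": 0,"ry": 0,"rz": 0,"claw": 0},{"tx": 0,"ty": -0.001,"tz": -0.007,"rx": 0,"ry": 0,"rz": 0,"claw": 0}]}}

```text
clock: 13.25
eef_pos: [638.5, 37.9, 79.5]
tool_rot: [-2.702, 0.474, -3.053]
force: [2.0, 2.8, 6.2]
width: 0.4
```

Request:
{"name": "apply_moves", "arguments": {"increments": [{"tx": 0.003,"ty": 0,"tz": -0.001,"rx": 0,"ry": 0,"rz": 0,"claw": 0},{"tx": 0.006,"ty": 0.0005,"tz": -0.001,"rx": 0,"ry": 0,"rz": 0,"claw": 0},{"tx": 0.009,"ty": 0.001,"tz": -0.001,"rx": 0,"ry": 0,"rz": 0,"claw": 0},{"tx": 0.012,"ty": 0.001,"tz": -0.001,"rx": 0,"ry": 0,"rz": 0,"claw": 0},{"tx": 0.012,"ty": 0.001,"tz": -0.001,"rx": 0,"ry": 0,"rz": 0,"claw": 0}]}}

```text
clock: 13.75
eef_pos: [648.8, 37.4, 77.8]
tool_rot: [-2.701, 0.471, -3.055]
force: [-0.9, 1.4, 4.0]
width: -0.1
```

```bash
cat > tray.py <<'E'
from h import *
np.set_printoptions(precision=2,suppress=True)
def tray():
    # panel motion: compare strips of the top view at panel's right/left part with the first picture, by template match
    o=cv2.imread("pics/top0.png");n=get_image("top")[:,:,::-1].copy();c=cam("top")
    for (x0,y0,x1,y1) in ((200,280,275,302),(238,272,275,300)):
        r=cv2.matchTemplate(n[150:310,150:300],o[y0:y1,x0:x1],cv2.TM_CCOEFF_NORMED);_,m,_,l=cv2.minMaxLoc(r)
        u=np.array([150+l[0],150+l[1]]);print("match",round(m,2),u-[x0,y0],onz(c,*(u+[20.,10]),88)-onz(c,x0+20.,y0+10.,88))
    return n
E
python3 -c "
from tray import *
s=read_state();print(s['clock'],s['eef_pos'],s['qpos'],s['force']);tray()"
```

```text
13.75 [648.83  37.42  77.77] [-0.67  0.86  0.44  2.03  1.51  0.24 -0.35] [-0.9   1.39  3.96]
match 0.99 [-1 -2] [3.65 1.54 0.  ]
match 0.96 [ 0 -2] [ 3.51 -0.28  0.  ]
```

Request:
{"name": "apply_moves", "arguments": {"increments": [{"tx": 0.003,"ty": 0,"tz": 0,"rx": 0,"ry": 0,"rz": 0,"claw": 0},{"tx": 0.006,"ty": 0.0005,"tz": 0,"rx": 0,"ry": 0,"rz": 0,"claw": 0},{"tx": 0.008,"ty": 0.001,"tz": 0,"rx": 0,"ry": 0,"rz": 0,"claw": 0},{"tx": 0.008,"ty": 0.001,"tz": 0,"rx": 0,"ry": 0,"rz": 0,"claw": 0}]}}

```text
clock: 14.2
eef_pos: [657.1, 38.3, 77.7]
tool_rot: [-2.701, 0.471, -3.055]
force: [0.2, -0.3, 4.4]
width: -0.1
```

```bash
python3 -c "
from tray import *
s=read_state();print(s['clock'],s['eef_pos'],s['qpos'],s['force']);tray()"
```

```text
14.2 [657.11  38.33  77.68] [-0.66  0.86  0.43  2.01  1.45  0.25 -0.28] [ 0.16 -0.32  4.44]
match 0.98 [-2 -5] [9.05 2.96 0.  ]
match 0.97 [-1 -5] [8.95 1.05 0.  ]
```

Request:
{"name": "apply_moves", "arguments": {"increments": [{"tx": 0.002,"ty": 0,"tz": 0,"rx": 0,"ry": 0,"rz": 0,"claw": 0},{"tx": 0.004,"ty": 0.0005,"tz": 0,"rx": 0,"ry": 0,"rz": 0,"claw": 0},{"tx": 0.005,"ty": 0.0005,"tz": 0,"rx": 0,"ry": 0,"rz": 0,"claw": 0},{"tx": 0.005,"ty": 0.0005,"tz": 0,"rx": 0,"ry": 0,"rz": 0,"claw": 0}]}}

```text
clock: 14.65
eef_pos: [661.9, 39.0, 77.6]
tool_rot: [-2.701, 0.471, -3.055]
force: [-0.2, -1.2, 5.0]
width: 0.0
```

```bash
python3 -c "
from tray import *
s=read_state();print(s['clock'],s['eef_pos'],s['qpos'],s['force']);tray()"
```

```text
14.65 [661.91  38.95  77.63] [-0.65  0.86  0.42  1.99  1.42  0.26 -0.25] [-0.22 -1.22  4.97]
match 0.98 [-1 -8] [14.16  0.88  0.  ]
match 0.95 [-1 -8] [14.25  0.63  0.  ]
```

```bash
python3 -c "
from sim import *
s=read_state();q=s['qpos'];e=list(s['eef_pos'])
Rc=R.from_euler('xyz',s['tool_rot'])
for l,sd in((12,20),(15,10),(15,0)):
    print('==',l,sd,(rot(l,sd,185)*Rc.inv()).as_rotvec(degrees=True)/5)
    a=e+[27,25,185]
    run(q,[a,[660,39,95,27,25,185],[610,40,180,27,25,185],[540,70,180,l,sd,185],[455,100,150,l,sd,185],[455,100,74,l,sd,185],[485,102,74,l,sd,185],[625,114,74,l,sd,185]])
"
```

```text
== 12 20 [0.72 3.07 0.35]
[660, 39, 95, 27, 25, 185] [-0.63  0.82  0.39  2.    1.42  0.26 -0.22] err 0.0 0.0
[610, 40, 180, 27, 25, 185] [-0.61  0.61  0.3   2.09  1.24  0.39  0.01] err 0.0 0.0
[540, 70, 180, 12, 20, 185] [-0.38  0.53 -0.05  2.03  0.77  0.63  0.55] err 0.0 0.0
[455, 100, 150, 12, 20, 185] [-0.57  0.53  0.02  2.23  0.88  0.52  0.27] err 0.0 0.0
[455, 100, 74, 12, 20, 185] [-0.7   0.7   0.21  2.27  1.11  0.3   0.  ] err 0.0 0.0
[485, 102, 74, 12, 20, 185] [-0.62  0.71  0.14  2.2   1.04  0.36  0.1 ] err 0.0 0.0
[625, 114, 74, 12, 20, 185] [-0.39  0.8  -0.06  1.83  0.85  0.6   0.45] err 0.0 0.0
== 15 10 [2.63 2.62 1.1 ]
[660, 39, 95, 27, 25, 185] [-0.63  0.82  0.39  2.    1.42  0.26 -0.22] err 0.0 0.0
[610, 40, 180, 27, 25, 185] [-0.61  0.61  0.3   2.09  1.24  0.39  0.01] err 0.0 0.0
[540, 70, 180, 15, 10, 185] [-0.19  0.48 -0.16  2.11  0.76  0.44  0.63] err 0.0 0.0
[455, 100, 150, 15, 10, 185] [-0.48  0.47  0.06  2.32  0.96  0.26  0.28] err 0.0 0.0
[455, 100, 74, 15, 10, 185] [-0.41  0.65 -0.05  2.37  1.84  0.28 -0.62] err 0.0 0.0
[485, 102, 74, 15, 10, 185] [-0.43  0.66  0.02  2.29  1.64  0.23 -0.4 ] err 0.6 0.1
[625, 114, 74, 15, 10, 185] [-0.17  0.77 -0.26  1.92  1.06  0.47  0.33] err 0.0 0.0
== 15 0 [4.49 2.76 1.81]
[660, 39, 95, 27, 25, 185] [-0.63  0.82  0.39  2.    1.42  0.26 -0.22] err 0.0 0.0
[610, 40, 180, 27, 25, 185] [-0.61  0.61  0.3   2.09  1.24  0.39  0.01] err 0.0 0.0
[540, 70, 180, 15, 0, 185] [ 0.12  0.49 -0.42  2.13  0.65  0.36  0.84] err 0.0 0.0
[455, 100, 150, 15, 0, 185] [-0.13  0.45 -0.21  2.35  1.    0.23  0.38] err 23.9 4.0
[455, 100, 74, 15, 0, 185] [ 0.06  0.69 -0.5   2.41  1.99  0.39 -0.61] err 0.0 0.0
[485, 102, 74, 15, 0, 185] [ 0.01  0.68 -0.41  2.33  1.88  0.31 -0.48] err 0.0 0.0
[625, 114, 74, 15, 0, 185] [ 0.1   0.79 -0.52  1.95  1.15  0.43  0.37] err 0.0 0.0
```

Request:
{"name": "apply_moves", "arguments": {"increments": [{"tx": 0,"ty": 0,"tz": 0.006,"rx": 0,"ry": 0,"rz": 0,"claw": 0},{"tx": 0,"ty": 0,"tz": 0.015,"rx": 0,"ry": 0,"rz": 0,"claw": 0},{"tx": 0,"ty": 0,"tz": 0.025,"rx": 0,"ry": 0,"rz": 0,"claw": 0},{"tx": -0.02,"ty": 0,"tz": 0.05,"rx": 0,"ry": 0,"rz": 0,"claw": 0},{"tx": -0.04,"ty": 0,"tz": 0.08,"rx": 0,"ry": 0,"rz": 0,"claw": 0},{"tx": -0.05,"ty": 0,"tz": 0.105,"rx": 0,"ry": 0,"rz": 0,"claw": 0},{"tx": -0.05,"ty": 0,"tz": 0.105,"rx": 0,"ry": 0,"rz": 0,"claw": 0}]}}

```text
clock: 15.4
eef_pos: [611.8, 41.3, 184.7]
tool_rot: [-2.707, 0.474, -3.054]
force: [0.4, 0.2, 0.1]
width: -0.2
```

```bash
python3 -c "
from tray import *
s=read_state();print(s['clock'],s['eef_pos'],s['tool_rot'],s['qpos'],s['force']);tray()"
```

```text
15.4 [611.84  41.32 184.72] [-2.71  0.47 -3.05] [-0.62  0.6   0.29  2.08  1.16  0.43  0.08] [0.43 0.24 0.12]
match 0.98 [-1 -9] [15.92  0.77  0.  ]
match 0.95 [-2 -9] [16.17  2.25  0.  ]
```

Request:
{"name": "apply_moves", "arguments": {"increments": [{"tx": -0.035,"ty": 0.015,"tz": 0,"rx": 0.2,"ry": 0.85,"rz": 0.1,"claw": 0},{"tx": -0.07,"ty": 0.03,"tz": 0,"rx": 0.4,"ry": 1.7,"rz": 0.2,"claw": 0},{"tx": -0.105,"ty": 0.045,"tz": -0.01,"rx": 0.6,"ry": 2.55,"rz": 0.3,"claw": 0},{"tx": -0.14,"ty": 0.055,"tz": -0.02,"rx": 0.72,"ry": 3.07,"rz": 0.35,"claw": 0},{"tx": -0.16,"ty": 0.059,"tz": -0.035,"rx": 0.72,"ry": 3.07,"rz": 0.35,"claw": 0},{"tx": -0.16,"ty": 0.059,"tz": -0.06,"rx": 0.72,"ry": 3.07,"rz": 0.35,"claw": 0},{"tx": -0.16,"ty": 0.059,"tz": -0.09,"rx": 0.72,"ry": 3.07,"rz": 0.35,"claw": 0},{"tx": -0.16,"ty": 0.059,"tz": -0.111,"rx": 0.72,"ry": 3.07,"rz": 0.35,"claw": 0},{"tx": -0.16,"ty": 0.059,"tz": -0.111,"rx": 0.72,"ry": 3.07,"rz": 0.35,"claw": 0},{"tx": -0.16,"ty": 0.059,"tz": -0.111,"rx": 0.72,"ry": 3.07,"rz": 0.35,"claw": 0}]}}

```text
clock: 16.45
eef_pos: [451.4, 98.7, 70.7]
tool_rot: [-2.792, 0.207, -3.053]
force: [0.0, -0.4, 0.3]
width: 0.2
```

```bash
python3 -c "
from tray import *
s=read_state();print(s['clock'],s['eef_pos'],s['tool_rot'],s['qpos'],s['force'],R.from_euler('xyz',s['tool_rot']).as_matrix())"
```

```text
16.45 [451.43  98.68  70.74] [-2.79  0.21 -3.05] [-0.72  0.7   0.21  2.27  1.03  0.32  0.05] [ 0.05 -0.44  0.26] [[-0.97 -0.01  0.22]
 [-0.09  0.94 -0.32]
 [-0.21 -0.34 -0.92]]
```

Request:
{"name": "apply_moves", "arguments": {"increments": [{"tx": 0.012,"ty": 0.001,"tz": 0,"rx": 0,"ry": 0,"rz": 0,"claw": 0},{"tx": 0.022,"ty": 0.002,"tz": 0,"rx": 0,"ry": 0,"rz": 0,"claw": 0},{"tx": 0.03,"ty": 0.0025,"tz": 0,"rx": 0,"ry": 0,"rz": 0,"claw": 0},{"tx": 0.036,"ty": 0.003,"tz": 0,"rx": 0,"ry": 0,"rz": 0,"claw": 0},{"tx": 0.042,"ty": 0.0035,"tz": 0,"rx": 0,"ry": 0,"rz": 0,"claw": 0},{"tx": 0.049,"ty": 0.004,"tz": 0,"rx": 0,"ry": 0,"rz": 0,"claw": 0},{"tx": 0.056,"ty": 0.005,"tz": 0,"rx": 0,"ry": 0,"rz": 0,"claw": 0},{"tx": 0.063,"ty": 0.0055,"tz": 0,"rx": 0,"ry": 0,"rz": 0,"claw": 0},{"tx": 0.07,"ty": 0.006,"tz": 0,"rx": 0,"ry": 0,"rz": 0,"claw": 0},{"tx": 0.077,"ty": 0.0065,"tz": 0,"rx": 0,"ry": 0,"rz": 0,"claw": 0},{"tx": 0.084,"ty": 0.007,"tz": 0,"rx": 0,"ry": 0,"rz": 0,"claw": 0},{"tx": 0.09,"ty": 0.008,"tz": 0,"rx": 0,"ry": 0,"rz": 0,"claw": 0}]}}

```text
clock: 17.65
eef_pos: [542.3, 106.4, 71.4]
tool_rot: [-2.793, 0.209, -3.054]
force: [-1.3, -0.4, 0.0]
width: -0.1
```

```bash
python3 -c "
from tray import *
s=read_state();print(s['clock'],s['eef_pos'],s['tool_rot'],s['qpos'],s['force']);tray()"
```

```text
17.65 [542.28 106.41  71.41] [-2.79  0.21 -3.05] [-0.53  0.74  0.06  2.04  0.89  0.48  0.31] [-1.27 -0.42  0.02]
match 0.84 [  7 -42] [ 73.62 -17.24   0.  ]
match 0.95 [ -7 -39] [70.81  6.91  0.  ]
```

Request:
{"name": "apply_moves", "arguments": {"increments": [{"tx": 0.006,"ty": 0.0005,"tz": 0,"rx": 0,"ry": 0,"rz": 0,"claw": 0},{"tx": 0.013,"ty": 0.001,"tz": 0,"rx": 0,"ry": 0,"rz": 0,"claw": 0},{"tx": 0.02,"ty": 0.002,"tz": 0,"rx": 0,"ry": 0,"rz": 0,"claw": 0},{"tx": 0.027,"ty": 0.0025,"tz": 0,"rx": 0,"ry": 0,"rz": 0,"claw": 0},{"tx": 0.034,"ty": 0.003,"tz": 0,"rx": 0,"ry": 0,"rz": 0,"claw": 0},{"tx": 0.041,"ty": 0.0035,"tz": 0,"rx": 0,"ry": 0,"rz": 0,"claw": 0},{"tx": 0.048,"ty": 0.004,"tz": 0,"rx": 0,"ry": 0,"rz": 0,"claw": 0},{"tx": 0.054,"ty": 0.005,"tz": 0,"rx": 0,"ry": 0,"rz": 0,"claw": 0},{"tx": 0.06,"ty": 0.0055,"tz": 0,"rx": 0,"ry": 0,"rz": 0,"claw": 0},{"tx": 0.065,"ty": 0.006,"tz": 0,"rx": 0,"ry": 0,"rz": 0,"claw": 0},{"tx": 0.069,"ty": 0.006,"tz": 0,"rx": 0,"ry": 0,"rz": 0,"claw": 0},{"tx": 0.07,"ty": 0.006,"tz": 0,"rx": 0,"ry": 0,"rz": 0,"claw": 0}]}}

```text
clock: 18.9
eef_pos: [612.4, 112.6, 71.5]
tool_rot: [-2.793, 0.21, -3.054]
force: [-1.6, 0.8, 0.0]
width: 0.0
```

Request:
{"name": "apply_moves", "arguments": {"increments": [{"tx": 0.002,"ty": 0,"tz": 0,"rx": 0,"ry": 0,"rz": 0,"claw": 0},{"tx": 0.004,"ty": 0,"tz": 0,"rx": 0,"ry": 0,"rz": 0,"claw": 0},{"tx": 0.006,"ty": 0.0005,"tz": 0,"rx": 0,"ry": 0,"rz": 0,"claw": 0},{"tx": 0.006,"ty": 0.0005,"tz": 0,"rx": 0,"ry": 0,"rz": 0,"claw": 0}]}}

```text
clock: 19.3
eef_pos: [618.0, 112.8, 71.5]
tool_rot: [-2.793, 0.209, -3.054]
force: [-0.5, 0.9, -0.6]
width: -0.3
```

Request:
{"name": "apply_moves", "arguments": {"increments": [{"tx": 0.0015,"ty": 0,"tz": 0,"rx": 0,"ry": 0,"rz": 0,"claw": 0},{"tx": 0.003,"ty": 0,"tz": 0,"rx": 0,"ry": 0,"rz": 0,"claw": 0},{"tx": 0.003,"ty": 0,"tz": 0,"rx": 0,"ry": 0,"rz": 0,"claw": 0}]}}

```text
clock: 19.6
eef_pos: [620.4, 113.0, 71.4]
tool_rot: [-2.793, 0.209, -3.054]
force: [-3.3, -0.4, 0.8]
width: -0.2
```

Request:
{"name": "apply_moves", "arguments": {"increments": [{"tx": 0.0015,"ty": 0,"tz": 0,"rx": 0,"ry": 0,"rz": 0,"claw": 0},{"tx": 0.0025,"ty": 0,"tz": 0,"rx": 0,"ry": 0,"rz": 0,"claw": 0},{"tx": 0.0025,"ty": 0,"tz": 0,"rx": 0,"ry": 0,"rz": 0,"claw": 0}]}}

```text
clock: 19.9
eef_pos: [620.7, 112.7, 70.9]
tool_rot: [-2.792, 0.205, -3.055]
force: [-8.7, 0.8, 3.6]
width: 0.0
```

Request:
{"name": "apply_moves", "arguments": {"increments": [{"tx": 0.0015,"ty": 0,"tz": 0,"rx": 0,"ry": 0,"rz": 0,"claw": 0},{"tx": 0.002,"ty": 0,"tz": 0,"rx": 0,"ry": 0,"rz": 0,"claw": 0},{"tx": 0.002,"ty": 0,"tz": 0,"rx": 0,"ry": 0,"rz": 0,"claw": 0}]}}

```text
clock: 20.2
eef_pos: [620.9, 112.5, 70.4]
tool_rot: [-2.791, 0.202, -3.055]
force: [-12.4, 1.7, 4.8]
width: -0.2
```

Request:
{"name": "apply_moves", "arguments": {"increments": [{"tx": -0.01,"ty": 0,"tz": 0,"rx": 0,"ry": 0,"rz": 0,"claw": 0},{"tx": -0.04,"ty": 0,"tz": 0,"rx": 0,"ry": 0,"rz": 0,"claw": 0},{"tx": -0.08,"ty": 0,"tz": 0,"rx": 0,"ry": 0,"rz": 0,"claw": 0},{"tx": -0.12,"ty": 0,"tz": 0.03,"rx": 0,"ry": 0,"rz": 0,"claw": 0},{"tx": -0.15,"ty": -0.04,"tz": 0.07,"rx": 0,"ry": 0,"rz": 0,"claw": 0},{"tx": -0.15,"ty": -0.08,"tz": 0.11,"rx": 0,"ry": 0,"rz": 0,"claw": 0},{"tx": -0.15,"ty": -0.1,"tz": 0.12,"rx": 0,"ry": 0,"rz": 0,"claw": 0},{"tx": -0.15,"ty": -0.1,"tz": 0.12,"rx": 0,"ry": 0,"rz": 0,"claw": 0}]}}

```text
clock: 21.0
eef_pos: [475.7, 7.5, 195.1]
tool_rot: [-2.791, 0.215, -3.062]
force: [0.3, -0.2, 0.1]
width: -0.0
```

```bash
python3 -c "
from tray import *
s=read_state();print(s['clock'],s['eef_pos'],s['force'])
b=get_image('scene')[:,:,::-1];c=get_image('top')[:,:,::-1]
cv2.imwrite('pics/f8.png',np.hstack([cv2.resize(b[:, 140:440],(400,560)),cv2.resize(c[:,110:410],(400,560))]))
o=cv2.imread('pics/top0.png')
W=cam('top')
n=c
r=cv2.matchTemplate(n[150:310,150:300],o[280:302,200:275],cv2.TM_CCOEFF_NORMED);print(cv2.minMaxLoc(r))
"
```

```text
21.0 [475.72   7.49 195.08] [ 0.32 -0.17  0.1 ]
(-0.5970964431762695, 0.9444231390953064, (19, 33), (36, 49))
```

View pics/f8.png

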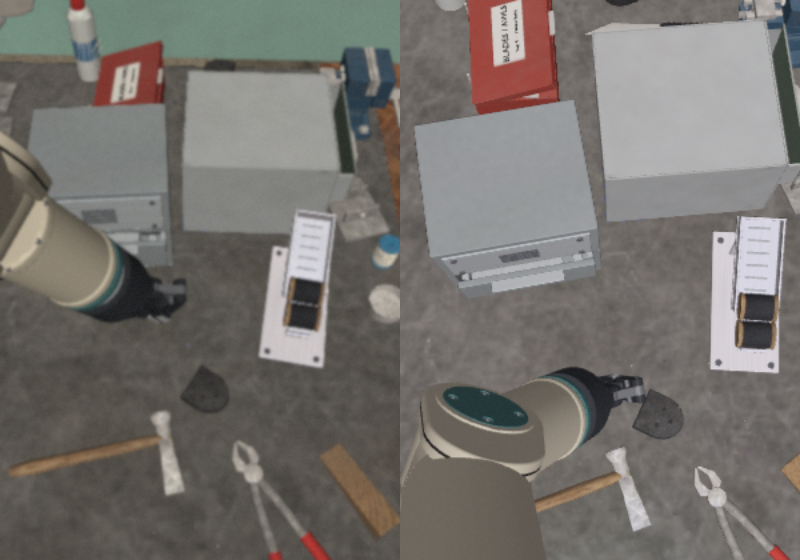

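```bash
python3 -c "
from h import *
c=cam('top');print(np.linalg.norm(onz(c,206,209,88)-onz(c,220,290,88)))
print(finish_job())"
```

```text
149.9206458163968
the job is handed in; nothing more can be done
None
```

The job is done and handed in at about 21 s of the 59 s allowed.

I took the front bobbin by its ends and laid it in the tray's front compartment. The next two rolled down to the stop. I then pressed the release lever with the closed fingers, pushed the tray about 15 mm in while it was down, and let it go. Last, I pushed the tray home by its pull lip.

**Last checks:**
- **Tray:** the top view shows the panel moved 149.9 mm of 150. It stopped firmly, with 12 N of push moving it no further.
- **Rack:** the other two bobbins lie at the rack's stop.
- **Bystanders:** the heel block stands at the same pixel position as at the start. The hammer and pliers look unmoved by eye.
- **Robot:** it stands clear, with no force reading on the tool.

**What went wrong or was not checked:**
- The first two move calls were refused because fields were missing.
- My first lean over the lever ran joints 5 and 6 onto their limits, so I backed off and approached with a sideways tilt.
- The bobbin was seen in the compartment before and during the lever press. With the tray shut, the cameras can no longer see it.

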